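Open the blue spares box in the hold-down cradle

ROBOT

A 6-joint arm with a two-finger parallel gripper is mounted at the origin on the work surface. World frame = base frame: x ahead of the robot, y to its left, z up, the work surface at z = 0. Lengths are in m, angles in rad, forces in N, time in s.
With the tool pointing down it reaches from about 0.35 to 0.775 m from the base axis. Payload 5.5 kg.
Tool frame: the origin (TCP) lies midway between the tips of the shut fingers; the grasp point (between the pads) lies 19 mm behind it (env.tcp_to_grasp is the distance from the TCP to the grasp point, in m); z points along the fingers, y is the direction in which the jaws open and shut (so a half turn about z gives the same grasp; the last joint's range is limited). The gripper opens to 85 mm and grips with 20 to 120 N. Pads are 22 mm wide; open, the fingers measure 114 mm over their backs; the gripper's body (76 mm by 85 mm) begins 54 mm behind the grasp point. The pads swing forward as they close: fully open they stand 13 mm farther back than shut.
Start: joints at [1.141, 0.313, 0.046, 1.304, 0, 1.431], TCP at [0.164, 0.551, 0.231] pointing down, gripper open.
Joint ranges: [-2.76, 2.76], [-0.86, 1.69], [-1.03, 1.26], [-2.2, 2.34], [-1.47, 1.5], [-3.14, 3.14]. Speed limits (rad/s): [2.57, 2.57, 3.14, 3.14, 3.14, 3.14].

INTERFACE

Orientations are given as a unit quaternion [w, x, y, z].
In Python, from workcell import get_state, viewer, hand_in, finder, env gives the robot as it stands.
- The arm moves only by the tool arm_command, never from a script. Its argument "motion" is a list of rows, each an object of numbers: "x", "y", "z": the shift along the tool's x, y, z in mm; "rx", "ry", "rz": the turn, a rotation vector about the tool's x, y, z in degrees; "hand": the closure, from -1 (fully open) to 1 (shut). A call has 1 to 10 rows; each row is the pose to reach, as a shift and turn from the pose commanded when the call began, along the tool's axes at that moment; what a row does not reach only later rows make up. A row lasts 1/8 s, in which the tool goes at most 62.5 mm and 10.7 degrees, less where a joint would pass 70% of its speed; a pose out of reach is approached as far as the arm can. A call with a gripper value outside its range is refused whole. The fingers move at their own pace and stop on an object; "force" is the grip in N (left out, the last holds). Time passes only in rows, so rows that repeat a pose let the fingers close. It gives the time, the measured TCP pose, the force and the opening at its end, in the units of the state.
- get_state(): the state, without advancing time (a new reading comes with each control period).
- viewer.read_camera(name): name is "side" or "top" or "wrist"; returns a dict with "image" (480x640x3 uint8, red, green, blue), "z_map" (480x640 float32, m along the optical axis (not along the pixel's ray), 0 where there is no reading), "intrinsics" (3x3 intrinsics, pixels), "k1" (the pictures are not rectified: a ray, as slopes to the right and down, at radius r is drawn at 1 + k1 r^2 times it, then the intrinsics apply), "rvec" (rotation vector, rad) and "tvec" (3), from world to camera coordinates, as OpenCV has them. Camera axes: x right, y down, z forward; pixel columns grow to the right and rows downward; lengths in m; the calibration is good to about 2 mm. A picture is of the moment at which its call begins.
- hand_in(): hands the job in, once; it reports no verdict.
Trained networks look in a picture, given as the dict that the camera call returned (one of the last four; its "shot" number tells which), for a name from the list of things; names that differ only in an ending like _2 or _b are one class to them, and where a whole thing is asked for, a point or a joint stands for the part that bears it (a point fixed in the world has none). Each returns a list of dicts, best first, with "score" (0 to 1); they miss things now and then, are a little off and sometimes report something else, mostly with a low value. They report only what shows in the picture. A call takes as long as a camera call. They do not tell look-alikes from the thing itself.
- finder.find_in(picture, query): "at" ([column, row] in pixels, amid what is visible of it).
- finder.masks_of(picture, query): "region" (480x640 bool, what is visible of it) and "at" ([column, row] in pixels, amid what is visible of it).
The state is a dict: "clock": time; "joint_pos": joint angles; "qvel": joint speeds; "tau": joint torques, N m; "tcp_pos": TCP position; "orientation": TCP orientation; "wrist_force": force on the tool from outside, world axes, zero at the start; "ft_torque": the same for the moment, N m; "finger_gap": finger opening in m.
Only numpy, scipy, OpenCV 4.12 (cv2) and the standard library are available. Lean on these libraries where they do the work, as an engineer would, in place of code of your own. Each camera call takes 0.05 s, during which the arm holds its last target.

TASK

Open the blue-lidded spares box that stands in the cradle on the radiator shelf. Its deep lid is so tight that the base would come up with it, so first slide the red-knobbed catch fully home over the foot of the box, then draw the lid straight up off the base and set it down upright, open end down, in the middle of the cork pad. Leave the base seated in the cradle with the catch home.

Things in the scene. Friction and masses are not known exactly. Their poses are not given: they have to be found in the camera images.
- catch_grip (a point): Red upright knob of the cradle's sliding forked steel catch, 22 (x) by 16 (y) mm; its top is 20 mm above this point, its foot 26 mm below. The catch slides along its own y only, towards the box along -y, against about 3 N, and stays put. Knob to box centre: 145-150 mm open; 100 mm fully home (hard stop), its two prongs then lying over both ends of the box's foot.
- box_base: Grey box base, loose in the cradle with 2 mm play, 0.2 kg. Origin: centre of its underside, 6 mm above the shelf; z up, x and y along the cradle's and the catch's. Foot 90 (x) by 60 (y) by 6 mm; above it a 52 mm square shoulder up to 22 mm, then a white 44 mm square neck up to 80 mm, with sprung pads that make the lid tight.
- lid_mid (a point): Centre of the blue square lid, half-way up: 52 by 52 mm, 62 mm high, walls 3 mm, open below, 0.08 kg; z up, x and y square to its sides. At the start fully on, this point 53 mm above the base's origin. Drawing it off takes 5 to 15 N; free after 58 mm of lift. A like box with a yellow lid, outside the cradle, is not wanted.
- pad_top (a point): Centre of the top face of the cork pad, 130 mm square, 4 mm thick, fixed flat on the white shelf left or right of the cradle; z up. The lid standing on it has its centre 31 mm above this point.
There are look-alikes about, which are no part of the job. Of the things that look like the part that bears lid_mid, the larger one is meant.

How it is judged:
By the outcome, as a careful person would: the job done as asked, in the order asked, and still so for the second after the job is handed in, with the robot touching nothing.
It also fails if it takes over 48 s, if anything falls off the work surface, if the arm or the gripper's body presses on something with over 40 N, if the wrist force passes 120 N, or if a joint passes its speed limit or range.

## Working session

There is one attempt and no reset: what is moved stays moved. The work goes in short steps, Python scripts to look and compute and a tool call to move; the robot and the scene stay as the last step left them, time stands still between calls to the robot, and variables do not carry over. Pictures are saved under pics/ and viewed, and the job is handed in when it is done.

Besides the shell and the picture viewer there is one more tool, called after "Request:" by a JSON object that holds its "method" and its "body". arm_command: Moves the arm, as the interface text tells. Its arguments: {"type":"object","properties":{"motion":{"type":"array","items":{"type":"object","properties":{"x":{"type":"number"},"y":{"type":"number"},"z":{"type":"number"},"rx":{"type":"number"},"ry":{"type":"number"},"rz":{"type":"number"},"hand":{"type":"number"}}}},"force":{"type":"number"}},"required":["motion"]}

```bash
ls; mkdir -p pics
cat > h.py <<'E'
import numpy as np, cv2, pickle
from workcell import get_state, viewer, hand_in, finder, env
from scipy.spatial.transform import Rotation as R
def cam(n,save=None):
    p=viewer.read_camera(n)
    if save: cv2.imwrite('pics/'+save,p['image'][...,::-1])
    return p
def undist(p,uv):
    K=np.array(p['intrinsics']);uv=np.atleast_2d(uv).astype(float)
    d=np.c_[(uv[:,0]-K[0,2])/K[0,0],(uv[:,1]-K[1,2])/K[1,1]]
    s=d.copy()
    for _ in range(20): s=d/(1+p['k1']*(s**2).sum(1,keepdims=True))
    return s
def world(p,uv,z):
    s=undist(p,uv);c=np.c_[s,np.ones(len(s))]*np.atleast_1d(z)[:,None]
    M=cv2.Rodrigues(np.array(p['rvec'],float))[0]
    return (c-np.array(p['tvec']).ravel())@M
def onplane(p,uv,zw):
    M=cv2.Rodrigues(np.array(p['rvec'],float))[0];t=np.array(p['tvec']).ravel()
    C=-M.T@t; s=undist(p,uv); d=np.c_[s,np.ones(len(s))]@M
    return C+d*((zw-C[2])/d[:,2])[:,None]
def cloud(p):
    v,u=np.mgrid[0:480,0:640];z=p['z_map'].ravel()
    w=world(p,np.c_[u.ravel(),v.ravel()],z);w[z==0]=np.nan
    return w.reshape(480,640,3)
E
python3 - <<'E'
from h import *
s=get_state();print({k:np.round(v,3) for k,v in s.items()})
for n in ['top','side','wrist']:
    p=cam(n,n+'0.png')
    W=cloud(p)
    pickle.dump(p,open(n+'0.pkl','wb'))
    for q in ['catch_grip','box_base','lid_mid','pad_top']:
        for r in finder.find_in(p,q)[:4]:
            c,rw=map(int,r['at']); print(n,q,round(r['score'],2),r['at'],np.round(W[min(rw,479),min(c,639)],3))
E
```

```text
pics
{'clock': np.float64(0.0), 'joint_pos': array([ 1.141,  0.314,  0.045,  1.304, -0.   ,  1.431]), 'qvel': array([-0.001,  0.   , -0.001,  0.   ,  0.   ,  0.001]), 'tau': array([-0.0000e+00, -4.8063e+01,  2.9853e+01,  1.9000e-02, -0.0000e+00,
       -0.0000e+00]), 'tcp_pos': array([0.164, 0.551, 0.23 ]), 'orientation': array([-0.   ,  0.144,  0.99 , -0.001]), 'wrist_force': array([ 0.157, -0.879,  0.531]), 'ft_torque': array([0.027, 0.003, 0.006]), 'finger_gap': np.float64(0.085)}
top catch_grip 0.61 [314.0, 211.0] [0.556 0.048 0.021]
top box_base 0.98 [370.6, 225.8] [ 0.528 -0.063  0.013]
top lid_mid 0.74 [376.8, 204.5] [ 0.556 -0.069  0.091]
top lid_mid 0.7 [366.8, 275.5] [ 0.429 -0.051  0.044]
top pad_top 0.64 [186.0, 238.9] [0.507 0.309 0.004]
side catch_grip 0.87 [327.9, 237.8] [0.553 0.064 0.018]
side box_base 0.94 [343.8, 282.1] [ 0.538 -0.087  0.02 ]
side lid_mid 0.82 [356.4, 258.5] [ 0.561 -0.095  0.08 ]
side lid_mid 0.8 [286.7, 282.1] [ 0.431 -0.065  0.032]
side pad_top 0.62 [278.1, 191.1] [0.498 0.31  0.004]
wrist pad_top 0.66 [219.8, 453.4] [0.434 0.346 0.004]
```

View pics/top0.png

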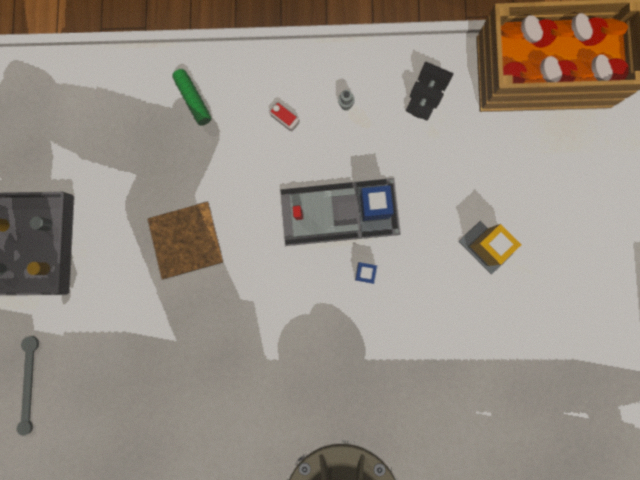

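View pics/side0.png

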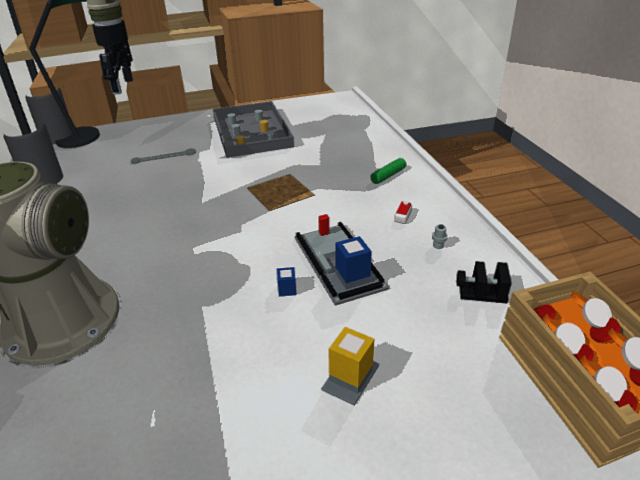

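View pics/wrist0.png

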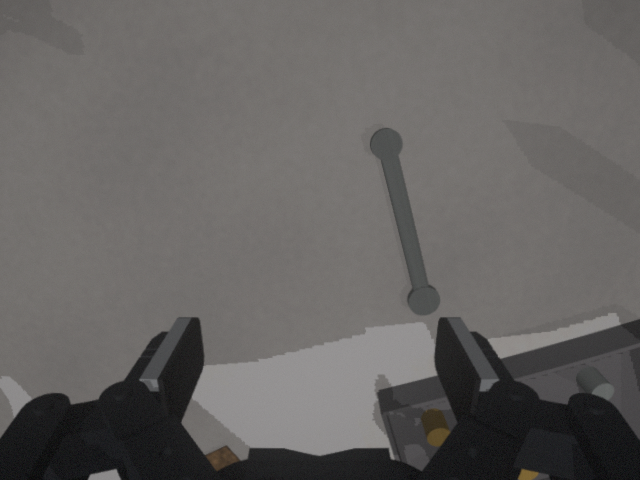

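The top view shows the cradle (285–398, 180–243) with the red knob at (298,212), the big blue lid at (377,202), a small blue look-alike at (366,273) and the cork pad at (185,240). The yellow box is off at (497,245). Next I'll measure from masks and depth.

Run:
```python
from h import *
from scipy import ndimage
for n in ['top','side']:
    p=pickle.load(open(n+'0.pkl','rb'));W=cloud(p)
    im=p['image'].astype(int);r,g,b=im[...,0],im[...,1],im[...,2]
    hsv=cv2.cvtColor(p['image'],cv2.COLOR_RGB2HSV)
    print(n,'f',np.round(p['intrinsics'],1).tolist())
    # local blob of blue/white lid
    for name,m in [('red',(r>120)&(g<70)&(b<70)),('blue',(b>r+40)&(b>g+20)),('cork',(r>b+30)&(r<200)&(g<150)&(hsv[...,1]>90)&(r-b<110))]:
        if name=='cork': m=ndimage.binary_opening(m,iterations=1)
        L,k=ndimage.label(m,np.ones((3,3)))
        for i in range(1,k+1):
            a=L==i
            if a.sum()<25: continue
            w=W[a];w=w[~np.isnan(w[:,0])]
            if len(w)==0: continue
            c=np.nanmedian(w,0)
            if not(0.3<c[0]<0.68 and -0.2<c[1]<0.42): continue
            v,u=np.nonzero(a)
            print(name,a.sum(),'px',u.mean().round(1),v.mean().round(1),u.min(),u.max(),v.min(),v.max(),'med',c.round(3),'z pct',np.percentile(w[:,2],[2,50,98]).round(3))
            zt=np.percentile(w[:,2],95); t=w[w[:,2]>zt-0.006]
            (cx,cy),(sx,sy),an=cv2.minAreaRect((t[:,:2]*1000).astype(np.float32))
            print('   top rect',round(cx,1),round(cy,1),round(sx,1),round(sy,1),round(an,1),'meanxy',t[:,:2].mean(0).round(4))
    if n=='top':
        # cradle + pad crops
        cr=p['image'][160:300,130:420]; cv2.imwrite('pics/crop0.png',cv2.resize(cr[...,::-1],None,fx=2.7,fy=2.7,interpolation=cv2.INTER_CUBIC))
    else:
        cr=p['image'][190:310,240:400]; cv2.imwrite('pics/crop1.png',cv2.resize(cr[...,::-1],None,fx=4.5,fy=4.5,interpolation=cv2.INTER_CUBIC))
```

```text
top f [[433.0, 0.0, 322.1], [0.0, 433.0, 234.6], [0.0, 0.0, 1.0]]
red 84 px 296.5 211.0 293 300 206 217 med [0.55  0.078 0.065] z pct [0.062 0.065 0.069]
   top rect 549.7 78.1 19.3 13.5 0.1 meanxy [0.5498 0.078 ]
blue 472 px 377.0 201.0 362 392 186 215 med [ 0.56 -0.07  0.09] z pct [0.088 0.09  0.093]
   top rect 562.7 -71.0 51.8 51.0 5.0 meanxy [ 0.5618 -0.0706]
blue 158 px 366.0 272.4 357 375 263 282 med [ 0.434 -0.051  0.042] z pct [0.04  0.042 0.045]
   top rect 433.8 -51.1 33.2 32.8 79.2 meanxy [ 0.4337 -0.051 ]
cork 3876 px 184.7 240.0 148 221 202 278 med [0.503 0.312 0.004] z pct [0.001 0.004 0.007]
   top rect 504.2 312.2 128.2 128.8 15.3 meanxy [0.5035 0.3117]
side f [[490.2, 0.0, 320.8], [0.0, 490.2, 236.5], [0.0, 0.0, 1.0]]
red 38 px 323.2 216.9 319 328 215 219 med [0.549 0.075 0.064] z pct [0.062 0.064 0.068]
   top rect 549.6 76.8 13.6 19.4 75.4 meanxy [0.5487 0.0761]
blue 1156 px 352.9 260.6 336 370 236 282 med [ 0.556 -0.094  0.069] z pct [0.029 0.069 0.091]
   top rect 562.3 -70.4 53.0 55.8 6.3 meanxy [ 0.5609 -0.0744]
blue 404 px 286.2 282.5 277 295 267 295 med [ 0.431 -0.067  0.031] z pct [0.001 0.031 0.043]
   top rect 433.7 -51.8 39.8 33.0 77.5 meanxy [ 0.4326 -0.0544]
cork 1293 px 280.0 191.6 248 313 175 209 med [0.502 0.307 0.003] z pct [0.    0.003 0.006]
   top rect 503.2 311.9 127.8 131.8 15.5 meanxy [0.5027 0.3074]
cork 125 px 324.7 226.8 321 329 219 235 med [0.551 0.072 0.04 ] z pct [0.021 0.04  0.061]
   top rect 550.1 70.9 6.1 16.4 84.7 meanxy [0.55   0.0712]
```

View pics/crop0.png

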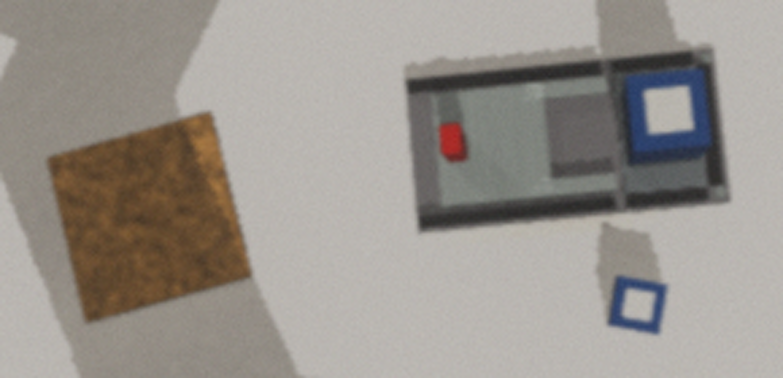

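View pics/crop1.png

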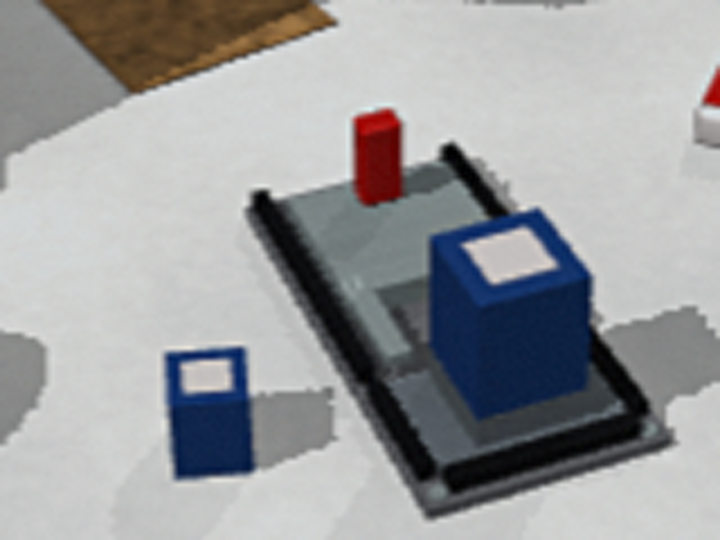

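```bash
cat >> h.py <<'E'
def plan(x,y,z,yaw):
    """TCP target in mm, yaw (deg) of tool y in world, tool down -> shift/turn in tool axes"""
    s=get_state();q=np.array(s['orientation']);R0=R.from_quat(q[[1,2,3,0]])
    a=np.radians(yaw);ty=np.array([np.cos(a),np.sin(a),0]);tz=np.array([0,0,-1.]);tx=np.cross(ty,tz)
    Rt=R.from_matrix(np.c_[tx,ty,tz])
    d=R0.inv().apply(np.array([x,y,z])-1000*np.array(s['tcp_pos']))
    rv=np.degrees((R0.inv()*Rt).as_rotvec())
    print('t',round(float(s['clock']),2),'tcp',np.round(1000*np.array(s['tcp_pos']),1),'gap',round(1000*float(s['finger_gap']),1),'F',np.round(s['wrist_force'],1),'T',np.round(s['ft_torque'],2))
    print('q',np.round(s['joint_pos'],2),'shift',d.round(1),'turn',rv.round(1))
    return d,rv
E
python3 - <<'E'
from h import *
plan(550,77.5,150,5)
# rail / cradle heights
p=pickle.load(open('top0.pkl','rb'));W=cloud(p)
for u,v in [(340,185),(340,239),(358,200),(396,210),(345,208),(320,212),(372,228),(320,185)]: print(u,v,W[v,u].round(3))
E
```

```text
t 0.75 tcp [164.3 551.1 231.4] gap 85.6 F [0.  0.2 0.4] T [0.01 0.01 0.01]
q [ 1.14  0.31  0.05  1.3  -0.    1.43] shift [-504.9 -343.6   81.3] turn [ 0.  -0.  68.4]
340 185 [ 0.608 -0.004  0.017]
340 239 [ 0.501 -0.003  0.004]
358 200 [ 0.58  -0.04   0.004]
396 210 [ 0.557 -0.115  0.01 ]
345 208 [ 0.563 -0.014  0.007]
320 212 [0.555 0.036 0.017]
372 228 [ 0.522 -0.066  0.014]
320 185 [0.612 0.036 0.005]
```

Request:
{"method": "arm_command", "body": {"motion": [{"x": -50,"y": -34,"z": 0,"rz": 7,"hand": -0.2},{"x": -101,"y": -69,"z": 0,"rz": 14,"hand": -0.2},{"x": -151,"y": -103,"z": 0,"rz": 21,"hand": -0.2},{"x": -202,"y": -137,"z": 0,"rz": 28,"hand": -0.2},{"x": -252,"y": -172,"z": 10,"rz": 35,"hand": -0.2},{"x": -303,"y": -206,"z": 25,"rz": 42,"hand": -0.2},{"x": -353,"y": -240,"z": 40,"rz": 49,"hand": -0.2},{"x": -404,"y": -275,"z": 55,"rz": 56,"hand": -0.2},{"x": -455,"y": -309,"z": 70,"rz": 62,"hand": -0.2},{"x": -505,"y": -344,"z": 81,"rz": 68.4,"hand": -0.2}], "force": 40}}

```text
invalid input at $.motion[0]: expected keys x, y, z, rx, ry, rz, hand
```

Run:
```python
from h import *
plan(550,77.5,34,5)
p=cam('wrist','w1.png');W=cloud(p)
for q in ['catch_grip','lid_mid']:
    for r in finder.find_in(p,q)[:3]: c=r['at'];print(q,r['score'],c,W[int(c[1]),int(c[0])].round(3))
im=p['image'].astype(int);m=(im[...,0]>100)&(im[...,1]<60)&(im[...,2]<60)
w=W[m];w=w[~np.isnan(w[:,0])];t=w[w[:,2]>np.percentile(w[:,2],95)-.006]
if len(t): print(len(t),cv2.minAreaRect((t[:,:2]*1000).astype(np.float32)),np.percentile(t[:,2],95))
```

```text
t 0.75 tcp [164.3 551.1 231.4] gap 85.6 F [0.  0.2 0.4] T [0.01 0.01 0.01]
q [ 1.14  0.31  0.05  1.3  -0.    1.43] shift [-504.9 -343.6  197.3] turn [ 0.  -0.  68.4]Traceback (most recent call last):
  File "<stdin>", line 7, in <module>
    return _quantile_unchecked(
        a, q, axis, out, overwrite_input, method, keepdims, weights)
    return _ureduce(a,
                    func=_quantile_ureduce_func,
    ...<5 lines>...
                    overwrite_input=overwrite_input,
                    method=method)
    r = func(a, **kwargs)
    result = _quantile(arr,
                       quantiles=q,
    ...<2 lines>...
                       out=out,
                       weights=wgt)
    slices_having_nans = np.isnan(arr[-1, ...])
                                  ~~~^^^^^^^^^
IndexError: index -1 is out of bounds for axis 0 with size 0
```

View pics/w1.png

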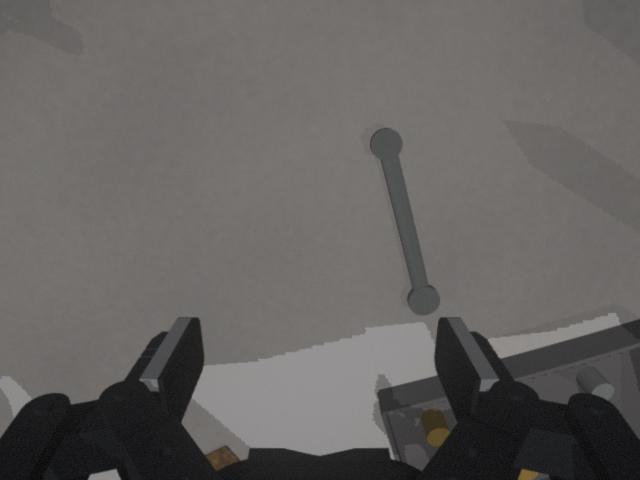

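All keys are needed in every row. The arm hasn't moved.

Request:
{"method": "arm_command", "body": {"motion": [{"x": -50,"y": -34,"z": 0,"rx": 0,"ry": 0,"rz": 7,"hand": -0.2},{"x": -101,"y": -69,"z": 0,"rx": 0,"ry": 0,"rz": 14,"hand": -0.2},{"x": -151,"y": -103,"z": 0,"rx": 0,"ry": 0,"rz": 21,"hand": -0.2},{"x": -202,"y": -137,"z": 0,"rx": 0,"ry": 0,"rz": 28,"hand": -0.2},{"x": -252,"y": -172,"z": 10,"rx": 0,"ry": 0,"rz": 35,"hand": -0.2},{"x": -303,"y": -206,"z": 25,"rx": 0,"ry": 0,"rz": 42,"hand": -0.2},{"x": -353,"y": -240,"z": 40,"rx": 0,"ry": 0,"rz": 49,"hand": -0.2},{"x": -404,"y": -275,"z": 55,"rx": 0,"ry": 0,"rz": 56,"hand": -0.2},{"x": -455,"y": -309,"z": 70,"rx": 0,"ry": 0,"rz": 62,"hand": -0.2},{"x": -505,"y": -344,"z": 81,"rx": 0,"ry": 0,"rz": 68.4,"hand": -0.2}], "force": 40}}

```text
clock: 2.15
tcp_pos: [0.55, 0.0767, 0.1502]
orientation: [-0.0, 0.677, 0.736, 0.0]
wrist_force: [0.7, 0.9, -0.2]
finger_gap: 0.0511
```

Run:
```python
from h import *
p=cam('wrist','w1.png');W=cloud(p)
plan(550,77.5,34,5)
im=p['image'].astype(int);m=(im[...,0]>100)&(im[...,1]<60)&(im[...,2]<60)
w=W[m];w=w[~np.isnan(w[:,0])]
if len(w):
    t=w[w[:,2]>np.percentile(w[:,2],95)-.006]
    print(len(t),cv2.minAreaRect((t[:,:2]*1000).astype(np.float32)),np.percentile(t[:,2],95))
```

```text
t 2.2 tcp [554.6  70.8 148.6] gap 51.4 F [ 6.6 -3.9 -0.5] T [-0.2  -0.34 -0.  ]
q [-0.01  0.32 -0.15  1.1  -0.    1.48] shift [  7.5  -4.4 114.5] turn [ 0.2  0.2 -0.7]
765 ((551.4876708984375, 77.60506439208984), (19.80921745300293, 14.24248218536377), 4.138802528381348) 0.06643950841347682
```

View pics/w1.png

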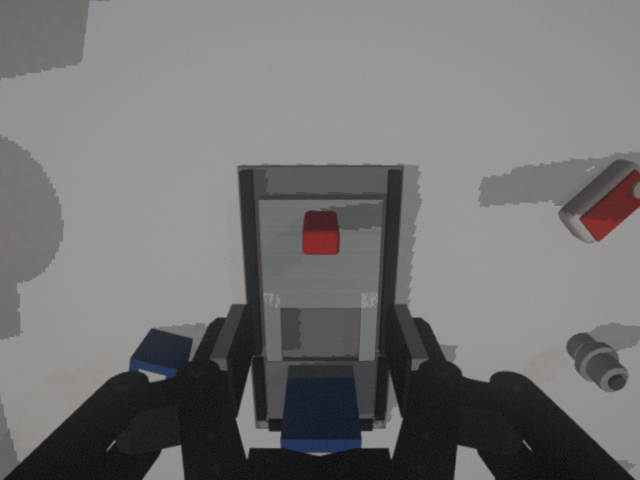

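The knob is centred at (321,232) in the wrist view, with its axis in line with the jaws. I'll descend slowly and grip it.

Request:
{"method": "arm_command", "body": {"motion": [{"x": 0,"y": 1,"z": 20,"rx": 0,"ry": 0,"rz": 0,"hand": -0.2},{"x": 0,"y": 1,"z": 50,"rx": 0,"ry": 0,"rz": 0,"hand": -0.2},{"x": 0,"y": 1,"z": 80,"rx": 0,"ry": 0,"rz": 0,"hand": -0.2},{"x": 0,"y": 1,"z": 105,"rx": 0,"ry": 0,"rz": 0,"hand": -0.2},{"x": 0,"y": 1,"z": 119,"rx": 0,"ry": 0,"rz": 0,"hand": -0.2},{"x": 0,"y": 1,"z": 119,"rx": 0,"ry": 0,"rz": 0,"hand": -0.2},{"x": 0,"y": 1,"z": 119,"rx": 0,"ry": 0,"rz": 0,"hand": 1},{"x": 0,"y": 1,"z": 119,"rx": 0,"ry": 0,"rz": 0,"hand": 1},{"x": 0,"y": 1,"z": 119,"rx": 0,"ry": 0,"rz": 0,"hand": 1},{"x": 0,"y": 1,"z": 119,"rx": 0,"ry": 0,"rz": 0,"hand": 1}], "force": 40}}

```text
clock: 3.45
tcp_pos: [0.5509, 0.0785, 0.0328]
orientation: [0.001, 0.676, 0.737, 0.001]
wrist_force: [-0.8, 0.5, 6.3]
finger_gap: 0.0214
```

Request:
{"method": "arm_command", "body": {"motion": [{"x": -6,"y": 0,"z": 0,"rx": 0,"ry": 0,"rz": 0,"hand": 1},{"x": -14,"y": 0,"z": 0,"rx": 0,"ry": 0,"rz": 0,"hand": 1},{"x": -22,"y": 0,"z": 0,"rx": 0,"ry": 0,"rz": 0,"hand": 1},{"x": -30,"y": 0,"z": 0,"rx": 0,"ry": 0,"rz": 0,"hand": 1},{"x": -38,"y": 0,"z": 0,"rx": 0,"ry": 0,"rz": 0,"hand": 1},{"x": -43,"y": 0,"z": 0,"rx": 0,"ry": 0,"rz": 0,"hand": 1},{"x": -46,"y": 0,"z": 0,"rx": 0,"ry": 0,"rz": 0,"hand": 1},{"x": -46,"y": 0,"z": 0,"rx": 0,"ry": 0,"rz": 0,"hand": 1}], "force": 40}}

```text
clock: 4.45
tcp_pos: [0.5548, 0.0326, 0.0328]
orientation: [0.001, 0.676, 0.737, 0.001]
wrist_force: [-1.2, 0.3, 6.0]
finger_gap: 0.0213
```

Request:
{"method": "arm_command", "body": {"motion": [{"x": -1,"y": 0,"z": 0,"rx": 0,"ry": 0,"rz": 0,"hand": 1},{"x": -2,"y": 0,"z": 0,"rx": 0,"ry": 0,"rz": 0,"hand": 1},{"x": -3,"y": 0,"z": 0,"rx": 0,"ry": 0,"rz": 0,"hand": 1},{"x": -4,"y": 0,"z": 0,"rx": 0,"ry": 0,"rz": 0,"hand": 1},{"x": -4,"y": 0,"z": 0,"rx": 0,"ry": 0,"rz": 0,"hand": 1}]}}

```text
clock: 5.08
tcp_pos: [0.5551, 0.0291, 0.0328]
orientation: [0.001, 0.676, 0.737, 0.001]
wrist_force: [-0.7, 1.6, 7.1]
finger_gap: 0.0214
```

Request:
{"method": "arm_command", "body": {"motion": [{"x": -1,"y": 0,"z": 0,"rx": 0,"ry": 0,"rz": 0,"hand": 1},{"x": -2,"y": 0,"z": 0,"rx": 0,"ry": 0,"rz": 0,"hand": 1},{"x": -2,"y": 0,"z": 0,"rx": 0,"ry": 0,"rz": 0,"hand": 1}]}}

```text
clock: 5.45
tcp_pos: [0.5552, 0.0288, 0.0329]
orientation: [-0.001, 0.675, 0.738, 0.002]
wrist_force: [-0.5, 8.0, 7.0]
finger_gap: 0.0216
```

Request:
{"method": "arm_command", "body": {"motion": [{"x": -1,"y": 0,"z": 0,"rx": 0,"ry": 0,"rz": 0,"hand": 1},{"x": -2,"y": 0,"z": 0,"rx": 0,"ry": 0,"rz": 0,"hand": 1},{"x": -2,"y": 0,"z": 0,"rx": 0,"ry": 0,"rz": 0,"hand": 1}]}}

```text
clock: 5.82
tcp_pos: [0.5552, 0.0288, 0.0329]
orientation: [-0.002, 0.675, 0.738, 0.004]
wrist_force: [-0.9, 15.4, 7.3]
finger_gap: 0.0216
```

That's the hard stop: the force rises with no motion. I'll relax the command, open and rise.

Request:
{"method": "arm_command", "body": {"motion": [{"x": 2,"y": 0,"z": 0,"rx": 0,"ry": 0,"rz": 0,"hand": 1},{"x": 3.5,"y": 0,"z": 0,"rx": 0,"ry": 0,"rz": 0,"hand": 1},{"x": 3.5,"y": 0,"z": 0,"rx": 0,"ry": 0,"rz": 0,"hand": -0.3},{"x": 3.5,"y": 0,"z": 0,"rx": 0,"ry": 0,"rz": 0,"hand": -0.3},{"x": 3.5,"y": 0,"z": 0,"rx": 0,"ry": 0,"rz": 0,"hand": -0.3},{"x": 3.5,"y": 0,"z": -30,"rx": 0,"ry": 0,"rz": 0,"hand": -0.3},{"x": 3.5,"y": 0,"z": -70,"rx": 0,"ry": 0,"rz": 0,"hand": -0.3},{"x": 3.5,"y": 0,"z": -100,"rx": 0,"ry": 0,"rz": 0,"hand": -1},{"x": 3.5,"y": 0,"z": -110,"rx": 0,"ry": 0,"rz": 0,"hand": -1},{"x": 3.5,"y": 0,"z": -110,"rx": 0,"ry": 0,"rz": 0,"hand": -1}]}}

```text
clock: 7.08
tcp_pos: [0.5545, 0.028, 0.1415]
orientation: [0.0, 0.676, 0.737, 0.0]
wrist_force: [-0.2, 0.0, -0.4]
finger_gap: 0.0856
```

Run:
```python
from h import *
plan(562.5,-71,140,5)
for n in ['side','top','wrist']:
    p=cam(n,n+'2.png');W=cloud(p)
    im=p['image'].astype(int);r,g,b=[im[...,i] for i in range(3)]
    for nm,m,x0 in [('red',(r>100)&(g<60)&(b<60),.4),('blue',(b>r+40)&(b>g+20),.5)]:
        w=W[m];w=w[~np.isnan(w[:,0])]; w=w[(w[:,0]>x0)&(w[:,0]<.6)&(abs(w[:,1])<.12)]
        if len(w)>10:
            t=w[w[:,2]>np.percentile(w[:,2],95)-.006]
            print(n,nm,len(t),cv2.minAreaRect((t[:,:2]*1000).astype(np.float32)),np.percentile(t[:,2],95).round(3))
    if n=='side': cv2.imwrite('pics/crop2.png',cv2.resize(p['image'][190:310,240:400,::-1],None,fx=4.5,fy=4.5,interpolation=cv2.INTER_CUBIC))
```

```text
t 7.08 tcp [554.5  28.  141.5] gap 85.6 F [-0.2  0.  -0.4] T [-0.02 -0.01  0.05]
q [-0.09  0.32 -0.17  1.08  0.    1.39] shift [-99.4  -0.7   1.5] turn [ 0.  0. -0.]
side red 57 ((553.0430908203125, 25.849834442138672), (22.091617584228516, 16.235021591186523), 4.616003513336182) 0.066
side blue 374 ((562.228515625, -70.84371948242188), (53.57063674926758, 56.28369140625), 4.727951526641846) 0.091
top blue 491 ((562.6427612304688, -71.12736511230469), (51.59951400756836, 51.326148986816406), 5.206339359283447) 0.092
wrist red 850 ((555.990966796875, 27.749008178710938), (20.153541564941406, 14.270734786987305), 4.203060150146484) 0.066
wrist blue 3178 ((564.4827880859375, -71.85136413574219), (51.27271270751953, 52.148860931396484), 4.510883808135986) 0.09
```

View pics/crop2.png

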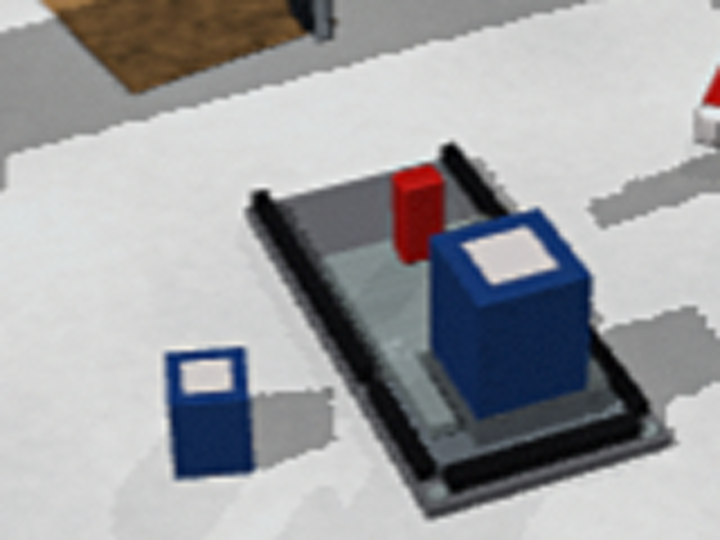

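View pics/wrist2.png

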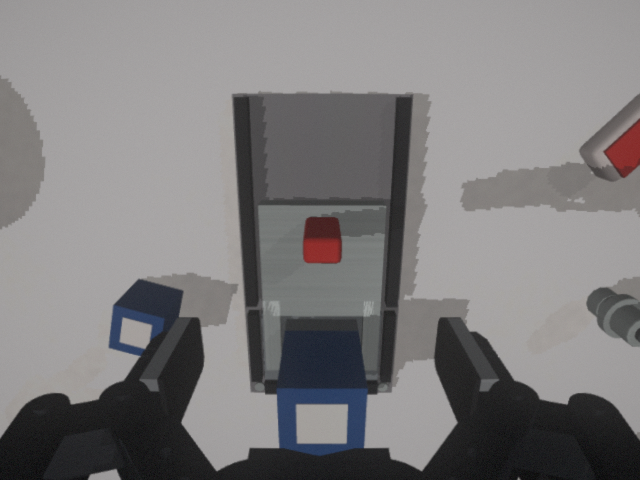

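The catch is home, with the prongs beside the box and the knob about 100 mm from the lid centre. The lid is at (563, −71) mm. I'll move over it and descend.

Request:
{"method": "arm_command", "body": {"motion": [{"x": -15,"y": 0,"z": -10,"rx": 0,"ry": 0,"rz": 0,"hand": -1},{"x": -45,"y": 0,"z": -10,"rx": 0,"ry": 0,"rz": 0,"hand": -1},{"x": -75,"y": 0,"z": -10,"rx": 0,"ry": 0,"rz": 0,"hand": -1},{"x": -93,"y": 0,"z": -5,"rx": 0,"ry": 0,"rz": 0,"hand": -1},{"x": -99.5,"y": 0,"z": 0,"rx": 0,"ry": 0,"rz": 0,"hand": -1},{"x": -99.5,"y": 0,"z": 20,"rx": 0,"ry": 0,"rz": 0,"hand": -1},{"x": -99.5,"y": 0,"z": 45,"rx": 0,"ry": 0,"rz": 0,"hand": -1},{"x": -99.5,"y": 0,"z": 70,"rx": 0,"ry": 0,"rz": 0,"hand": -1},{"x": -99.5,"y": 0,"z": 88,"rx": 0,"ry": 0,"rz": 0,"hand": -1},{"x": -99.5,"y": 0,"z": 93,"rx": 0,"ry": 0,"rz": 0,"hand": -1}]}}

```text
clock: 8.48
tcp_pos: [0.5616, -0.0701, 0.0469]
orientation: [-0.002, 0.675, 0.738, -0.001]
wrist_force: [-0.6, -0.0, 0.8]
finger_gap: 0.0857
```

Request:
{"method": "arm_command", "body": {"motion": [{"x": 0,"y": 0,"z": 0,"rx": 0,"ry": 0,"rz": 0,"hand": 1},{"x": 0,"y": 0,"z": 0,"rx": 0,"ry": 0,"rz": 0,"hand": 1},{"x": 0,"y": 0,"z": 0,"rx": 0,"ry": 0,"rz": 0,"hand": 1},{"x": 0,"y": 0,"z": 0,"rx": 0,"ry": 0,"rz": 0,"hand": 1}], "force": 70}}

```text
clock: 8.98
tcp_pos: [0.5638, -0.071, 0.0495]
orientation: [0.001, 0.676, 0.737, 0.001]
wrist_force: [0.1, 0.7, 4.2]
finger_gap: 0.0513
```

Run:
```python
from h import *
plan(562.5,-71,140,5)
p=cam('side','s3.png')
cv2.imwrite('pics/crop3.png',cv2.resize(p['image'][150:310,240:400,::-1],None,fx=3.7,fy=3.7,interpolation=cv2.INTER_CUBIC))
```

```text
t 8.97 tcp [563.8 -71.   49.5] gap 51.3 F [0.1 0.7 4.2] T [ 0.08  0.13 -0.04]
q [-0.27  0.42 -0.27  0.88  0.    1.22] shift [  0.1  -1.1 -90.5] turn [0.1 0.  0. ]
```

View pics/crop3.png

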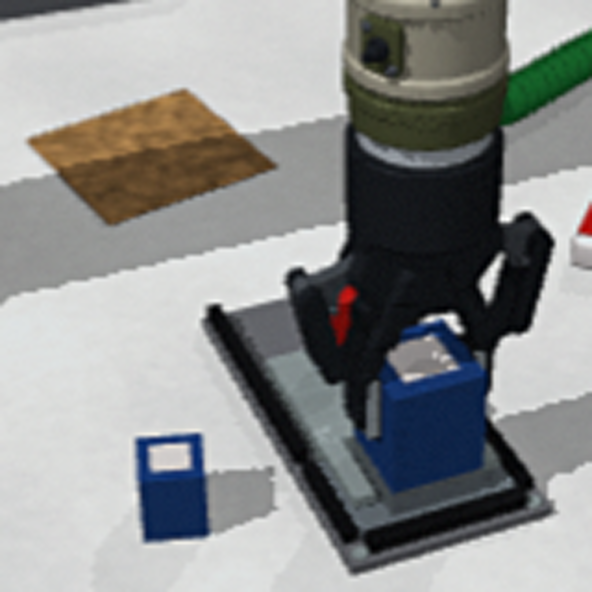

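The lid is gripped squarely at 51 mm. Drawing it straight up now.

Request:
{"method": "arm_command", "body": {"motion": [{"x": 0,"y": 0,"z": -3,"rx": 0,"ry": 0,"rz": 0,"hand": 1},{"x": 0,"y": 0,"z": -8,"rx": 0,"ry": 0,"rz": 0,"hand": 1},{"x": 0,"y": 0,"z": -14,"rx": 0,"ry": 0,"rz": 0,"hand": 1},{"x": 0,"y": 0,"z": -20,"rx": 0,"ry": 0,"rz": 0,"hand": 1}]}}

```text
clock: 9.52
tcp_pos: [0.5618, -0.0706, 0.0676]
orientation: [-0.001, 0.676, 0.737, -0.001]
wrist_force: [0.9, -0.9, -15.5]
finger_gap: 0.0515
```

Run:
```python
from h import *
plan(562.5,-71,140,5)
p=cam('side','s4.png')
cv2.imwrite('pics/crop4.png',cv2.resize(p['image'][150:310,240:400,::-1],None,fx=3.7,fy=3.7,interpolation=cv2.INTER_CUBIC))
```

```text
t 9.53 tcp [561.8 -70.6  67.6] gap 51.5 F [  0.9  -0.9 -15.5] T [-0.04 -0.22  0.01]
q [-0.27  0.4  -0.25  0.93  0.    1.22] shift [ -0.3   0.4 -72.4] turn [-0.2 -0.1 -0. ]
```

View pics/crop4.png

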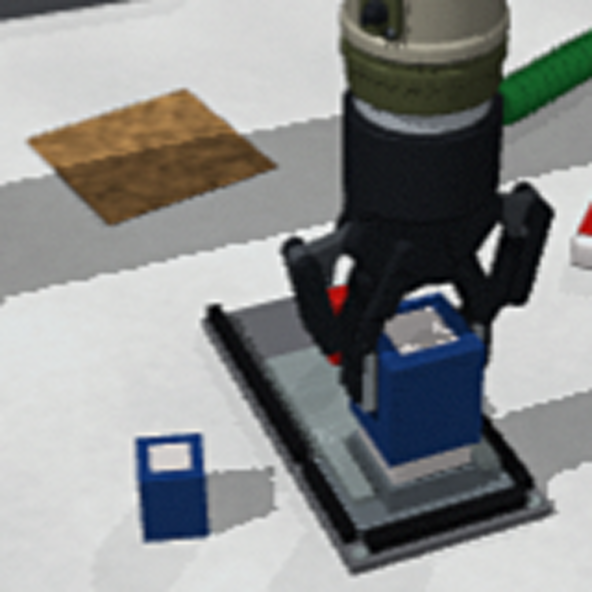

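The lid is coming off, the white neck shows and the base is staying put. I'll keep lifting.

Request:
{"method": "arm_command", "body": {"motion": [{"x": 0,"y": 0,"z": -6,"rx": 0,"ry": 0,"rz": 0,"hand": 1},{"x": 0,"y": 0,"z": -14,"rx": 0,"ry": 0,"rz": 0,"hand": 1},{"x": 0,"y": 0,"z": -22,"rx": 0,"ry": 0,"rz": 0,"hand": 1},{"x": 0,"y": 0,"z": -30,"rx": 0,"ry": 0,"rz": 0,"hand": 1},{"x": 0,"y": 0,"z": -38,"rx": 0,"ry": 0,"rz": 0,"hand": 1},{"x": 0,"y": 0,"z": -46,"rx": 0,"ry": 0,"rz": 0,"hand": 1},{"x": 0,"y": 0,"z": -56,"rx": 0,"ry": 0,"rz": 0,"hand": 1},{"x": 0,"y": 0,"z": -70,"rx": 0,"ry": 0,"rz": 0,"hand": 1},{"x": 0,"y": 0,"z": -84,"rx": 0,"ry": 0,"rz": 0,"hand": 1},{"x": 0,"y": 0,"z": -90,"rx": 0,"ry": 0,"rz": 0,"hand": 1}]}}

```text
clock: 10.82
tcp_pos: [0.5638, -0.0712, 0.1602]
orientation: [0.001, 0.676, 0.737, 0.001]
wrist_force: [-0.7, -0.5, -1.0]
finger_gap: 0.0513
```

Run:
```python
from h import *
plan(503.8,312,160,5)
p=cam('side','s5.png')
cv2.imwrite('pics/crop5.png',cv2.resize(p['image'][150:310,240:400,::-1],None,fx=3.7,fy=3.7,interpolation=cv2.INTER_CUBIC))
W=cloud(p);im=p['image'].astype(int);r,g,b=[im[...,i] for i in range(3)]
w=W[(b>r+40)&(b>g+20)];w=w[(w[:,0]>.5)&(w[:,0]<.65)];print(np.nanpercentile(w,[1,99],axis=0).round(3))
```

```text
t 10.82 tcp [563.8 -71.2 160.2] gap 51.3 F [-0.7 -0.5 -1. ] T [ 0.   -0.04  0.01]
q [-0.27  0.33 -0.11  1.13  0.    1.22] shift [ 3.869e+02 -2.640e+01 -1.000e-01] turn [ 0.1  0.  -0. ]
[[ 0.536 -0.1    0.139]
 [ 0.59  -0.046  0.201]]
```

View pics/crop5.png

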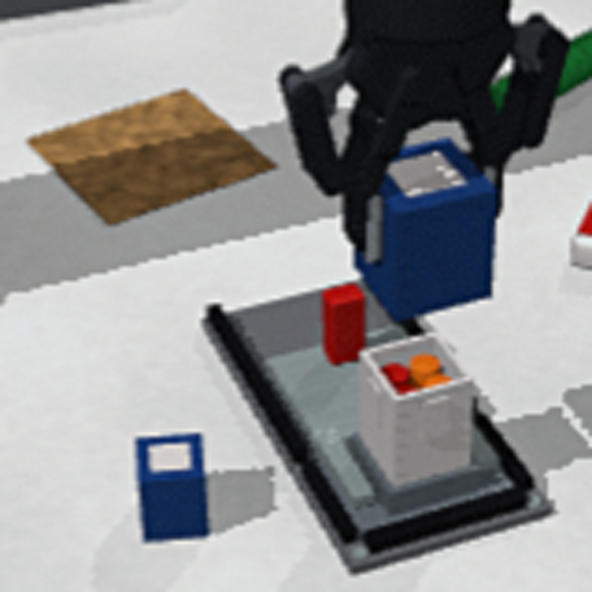

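The lid is free and the base is seated. Carrying it to the pad.

Request:
{"method": "arm_command", "body": {"motion": [{"x": 20,"y": -1,"z": 0,"rx": 0,"ry": 0,"rz": 0,"hand": 1},{"x": 60,"y": -4,"z": 0,"rx": 0,"ry": 0,"rz": 0,"hand": 1},{"x": 110,"y": -7.5,"z": 0,"rx": 0,"ry": 0,"rz": 0,"hand": 1},{"x": 160,"y": -11,"z": 0,"rx": 0,"ry": 0,"rz": 0,"hand": 1},{"x": 210,"y": -14,"z": 0,"rx": 0,"ry": 0,"rz": 0,"hand": 1},{"x": 260,"y": -18,"z": 0,"rx": 0,"ry": 0,"rz": 0,"hand": 1},{"x": 310,"y": -21,"z": 0,"rx": 0,"ry": 0,"rz": 0,"hand": 1},{"x": 352,"y": -24,"z": 0,"rx": 0,"ry": 0,"rz": 0,"hand": 1},{"x": 378,"y": -26,"z": 0,"rx": 0,"ry": 0,"rz": 0,"hand": 1},{"x": 387,"y": -26.5,"z": 0,"rx": 0,"ry": 0,"rz": 0,"hand": 1}]}}

```text
clock: 12.12
tcp_pos: [0.5012, 0.3142, 0.1578]
orientation: [-0.0, 0.674, 0.738, -0.001]
wrist_force: [0.1, -0.1, -0.8]
finger_gap: 0.051
```

Request:
{"method": "arm_command", "body": {"motion": [{"x": 0,"y": 0,"z": 0,"rx": 0,"ry": 0,"rz": 0,"hand": 1},{"x": 0,"y": 0,"z": 15,"rx": 0,"ry": 0,"rz": 0,"hand": 1},{"x": 0,"y": 0,"z": 40,"rx": 0,"ry": 0,"rz": 0,"hand": 1},{"x": 0,"y": 0,"z": 65,"rx": 0,"ry": 0,"rz": 0,"hand": 1},{"x": 0,"y": 0,"z": 90,"rx": 0,"ry": 0,"rz": 0,"hand": 1},{"x": 0,"y": 0,"z": 108,"rx": 0,"ry": 0,"rz": 0,"hand": 1},{"x": 0,"y": 0,"z": 118,"rx": 0,"ry": 0,"rz": 0,"hand": 1},{"x": 0,"y": 0,"z": 122,"rx": 0,"ry": 0,"rz": 0,"hand": 1},{"x": 0,"y": 0,"z": 122,"rx": 0,"ry": 0,"rz": 0,"hand": 1},{"x": 0,"y": 0,"z": 122,"rx": 0,"ry": 0,"rz": 0,"hand": 1}]}}

```text
clock: 13.38
tcp_pos: [0.5035, 0.3125, 0.0374]
orientation: [0.0, 0.676, 0.737, 0.001]
wrist_force: [1.1, 1.1, -1.2]
finger_gap: 0.0514
```

Run:
```python
from h import *
plan(503.8,312,25,5)
p=cam('side','s6.png')
cv2.imwrite('pics/crop6.png',cv2.resize(p['image'][110:250,220:360,::-1],None,fx=4,fy=4,interpolation=cv2.INTER_CUBIC))
W=cloud(p);im=p['image'].astype(int);r,g,b=[im[...,i] for i in range(3)]
w=W[(b>r+40)&(b>g+20)];w=w[(w[:,1]>.2)];print(np.nanpercentile(w,[1,99],axis=0).round(3))
```

```text
t 13.38 tcp [503.5 312.5  37.4] gap 51.4 F [ 1.1  1.1 -1.2] T [-0.03 -0.01  0.01]
q [ 0.42  0.47 -0.22  0.88  0.    1.9 ] shift [-0.5  0.2 12.4] turn [ 0.1 -0.  -0. ]
[[0.479 0.282 0.016]
 [0.529 0.332 0.079]]
```

View pics/crop6.png

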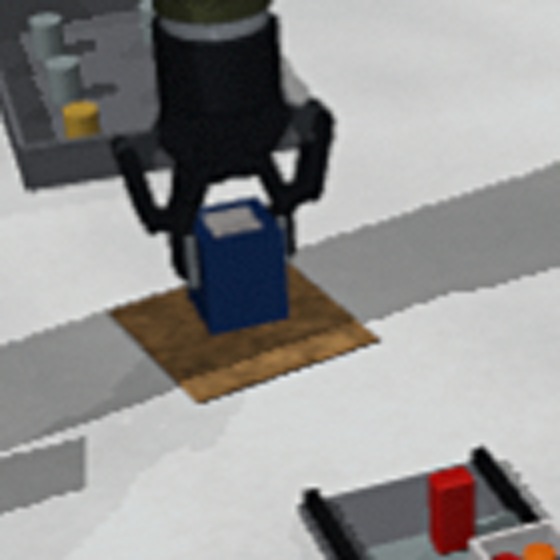

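The lid is over the middle of the pad with about 12 mm to go.

Request:
{"method": "arm_command", "body": {"motion": [{"x": 0,"y": 0,"z": 4,"rx": 0,"ry": 0,"rz": 0,"hand": 1},{"x": 0,"y": 0,"z": 8,"rx": 0,"ry": 0,"rz": 0,"hand": 1},{"x": 0,"y": 0,"z": 10,"rx": 0,"ry": 0,"rz": 0,"hand": 1},{"x": 0,"y": 0,"z": 11,"rx": 0,"ry": 0,"rz": 0,"hand": 1},{"x": 0,"y": 0,"z": 12,"rx": 0,"ry": 0,"rz": 0,"hand": 1},{"x": 0,"y": 0,"z": 12,"rx": 0,"ry": 0,"rz": 0,"hand": 1}]}}

```text
clock: 14.18
tcp_pos: [0.5027, 0.3122, 0.0256]
orientation: [0.0, 0.676, 0.737, 0.0]
wrist_force: [-3.4, -2.0, 5.9]
finger_gap: 0.0515
```

Request:
{"method": "arm_command", "body": {"motion": [{"x": 0,"y": 0,"z": 0.5,"rx": 0,"ry": 0,"rz": 0,"hand": 1},{"x": 0,"y": 0,"z": 0.5,"rx": 0,"ry": 0,"rz": 0,"hand": 1},{"x": 0,"y": 0,"z": 0.5,"rx": 0,"ry": 0,"rz": 0,"hand": 1}]}}

```text
clock: 14.55
tcp_pos: [0.5026, 0.3122, 0.0255]
orientation: [0.0, 0.676, 0.737, 0.0]
wrist_force: [-4.9, -1.8, 10.4]
finger_gap: 0.051
```

Firm contact. Opening gradually, then rising straight up.

Request:
{"method": "arm_command", "body": {"motion": [{"x": 0,"y": 0,"z": -1,"rx": 0,"ry": 0,"rz": 0,"hand": 1},{"x": 0,"y": 0,"z": -1,"rx": 0,"ry": 0,"rz": 0,"hand": -1},{"x": 0,"y": 0,"z": -1,"rx": 0,"ry": 0,"rz": 0,"hand": -1},{"x": 0,"y": 0,"z": -1,"rx": 0,"ry": 0,"rz": 0,"hand": -1},{"x": 0,"y": 0,"z": -1,"rx": 0,"ry": 0,"rz": 0,"hand": -1},{"x": 0,"y": 0,"z": -20,"rx": 0,"ry": 0,"rz": 0,"hand": -1},{"x": 0,"y": 0,"z": -50,"rx": 0,"ry": 0,"rz": 0,"hand": -1},{"x": 0,"y": 0,"z": -85,"rx": 0,"ry": 0,"rz": 0,"hand": -1},{"x": 0,"y": 0,"z": -120,"rx": 0,"ry": 0,"rz": 0,"hand": -1},{"x": 0,"y": 0,"z": -150,"rx": 0,"ry": 0,"rz": 0,"hand": -1}]}}

```text
clock: 15.8
tcp_pos: [0.5031, 0.3124, 0.1756]
orientation: [0.0, 0.676, 0.737, 0.0]
wrist_force: [0.6, -0.1, -0.9]
finger_gap: 0.0859
```

Request:
{"method": "arm_command", "body": {"motion": [{"x": 50,"y": -40,"z": 0,"rx": 0,"ry": 0,"rz": 0,"hand": -1},{"x": 100,"y": -70,"z": 0,"rx": 0,"ry": 0,"rz": 0,"hand": -1},{"x": 150,"y": -100,"z": 0,"rx": 0,"ry": 0,"rz": 0,"hand": -1},{"x": 165,"y": -110,"z": 0,"rx": 0,"ry": 0,"rz": 0,"hand": -1},{"x": 165,"y": -110,"z": 0,"rx": 0,"ry": 0,"rz": 0,"hand": -1}]}}

```text
clock: 16.42
tcp_pos: [0.3782, 0.4676, 0.1739]
orientation: [0.0, 0.675, 0.738, -0.0]
wrist_force: [0.0, 0.0, -0.3]
finger_gap: 0.0854
```

Run:
```python
from h import *
plan(503.8,312,25,5)
for n in ['side','top']:
    p=cam(n,n+'7.png');W=cloud(p);im=p['image'].astype(int);r,g,b=[im[...,i] for i in range(3)]
    m=(b>r+40)&(b>g+20);w=W[m];w=w[w[:,1]>.2];print(n,np.nanpercentile(w,[1,99],axis=0).round(3).tolist())
    t=w[w[:,2]>np.nanpercentile(w[:,2],95)-.006];print(cv2.minAreaRect((t[:,:2]*1000).astype(np.float32)))
    w=W[(r>100)&(g<60)&(b<60)];w=w[(w[:,0]>.5)&(w[:,0]<.6)&(w[:,1]>0)&(w[:,1]<.1)];t=w[w[:,2]>.058];print('knob',cv2.minAreaRect((t[:,:2]*1000).astype(np.float32)) if len(t)>4 else len(t))
    c=p['image'][150:310,220:400] if n=='side' else p['image'][160:300,130:420]
    cv2.imwrite('pics/c7%s.png'%n,cv2.resize(c[...,::-1],None,fx=2.7 if n=='top' else 3.7,fy=2.7 if n=='top' else 3.7,interpolation=cv2.INTER_CUBIC))
```

```text
t 16.43 tcp [378.2 467.6 173.9] gap 85.4 F [ 0.   0.  -0.3] T [-0.03 -0.01 -0.  ]
q [ 0.76  0.39  0.01  1.19 -0.    2.24] shift [-166.2  111.2  149. ] turn [0.  0.  0.1]
side [[0.478, 0.282, 0.005], [0.528, 0.334, 0.067]]
((501.25146484375, 307.9996032714844), (51.4675407409668, 52.19706344604492), 8.909838676452637)
knob ((553.49755859375, 26.778961181640625), (21.671489715576172, 15.0557279586792), 6.989022731781006)
top [[0.515, 0.288, 0.063], [0.528, 0.295, 0.068]]
((521.261474609375, 290.21466064453125), (14.141011238098145, 5.480103015899658), 23.40357780456543)
knob ((553.6287231445312, 28.265052795410156), (21.212892532348633, 13.537984848022461), 7.575242519378662)
```

View pics/c7side.png

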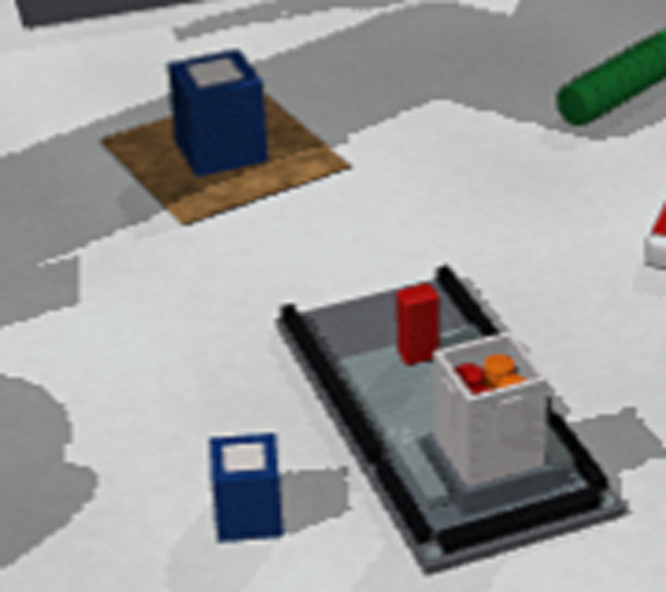

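View pics/c7top.png

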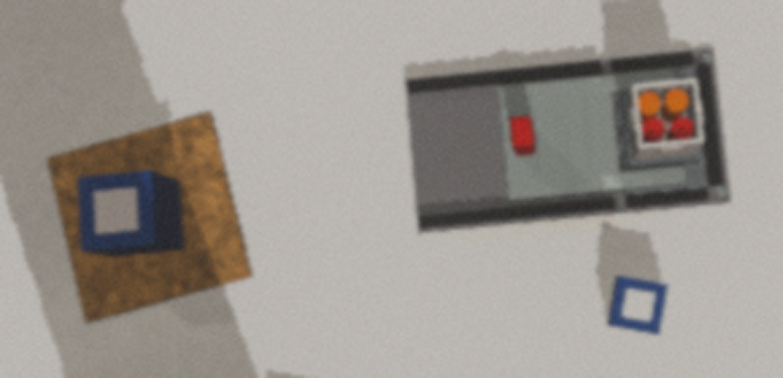

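Run:
```python
from h import *
p=cam('top');W=cloud(p)
m=(W[...,2]>.058)&(W[...,2]<.075)&(W[...,0]>.44)&(W[...,0]<.57)&(W[...,1]>.25)&(W[...,1]<.37)
t=W[m];print(len(t),cv2.minAreaRect((t[:,:2]*1000).astype(np.float32)))
s=get_state();print(s['clock'],np.abs(s['qvel']).max())
```

```text
794 ((502.6915588378906, 312.2835998535156), (52.404170989990234, 54.595176696777344), 4.790490627288818)
16.575 0.01012555558180454
```

The lid centre is at (502.7, 312.3) mm and the pad centre at (504, 312) mm. Handing in.

Run:
```python
from h import *
print(hand_in())
```

```text
the job is handed in; nothing more can be done
None
```

The job is done and handed in at about 16.6 s on the robot's clock; hand-in gives no verdict.

- **Catch:** I gripped the red knob and slid the catch about 50 mm towards the box. It met a hard stop, where the force rose to 15 N with no further motion. The knob then measured about 100 mm from the lid's centre.
- **Lid:** It came straight up against about 15 N, and the base stayed seated in the cradle. I carried the lid over and set it down on the cork pad.
- **Last checks:** The lid stands upright and open end down on the pad, from about 5 to 67 mm above the shelf. The top camera puts its centre at (502.7, 312.3) mm, against about (504, 312) for the pad. The knob is still at the home position, and the gripper is open and well clear of everything.
- **A disagreement:** The side camera put the lid's centre at (501, 308) mm, about 4 mm from the top camera's figure. I trusted the top view, because it also matches where the gripper let go. A blue-only fit in the top view saw just a corner of the lid, so I ignored it.

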